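# Bed a flange against the three pins of a checking nest

## Robot

A 6-joint arm with a two-finger parallel gripper is mounted at the origin on a cart in front of the work surface, level with it; the furniture and walls round the work are solid. World frame = base frame: x ahead of the robot, y to its left, z up, the work surface at z = 0. Lengths are in m, angles in degrees, forces in N, time in s.
With the tool pointing down it reaches from about 0.15 to 0.775 m from the base axis. Payload 6.1 kg.
Tool frame: the origin (TCP) lies between the finger pads; the fingertips stand 11 mm ahead of it and the grasp point (between the pads) lies 8 mm behind it; x points along the fingers, y is the direction in which the jaws open and shut, and the axes are right-handed (so a half turn about x gives the same grasp; the last joint's range is limited). The gripper opens to 85 mm and grips with 20 to 120 N. Pads are 22 mm wide; open, the fingers measure 114 mm over their backs; the gripper's body (76 mm by 85 mm) begins 54 mm behind the grasp point. The pads swing forward as they close: fully open they stand 13 mm farther back than shut.
Start: joints at [75, 7.208, -2.269, 80.523, 0, 90], TCP at [0.136, 0.507, 0.242] pointing down, gripper open.
Joint ranges: [-155.77, 155.77], [-54.66, 111.73], [-72.52, 77.12], [-102.08, 115.82], [-83.92, 84.16], [-180, 180]. Speed limits (degrees/s): [136.94, 136.94, 172.46, 180, 180, 180].

## Interface

Orientations are given as a 3x3 rotation matrix whose columns are the frame's x, y, z axes.
In Python, from rig import * gives the robot as it stands.
- The arm moves only by the shell command python3 -m jog 'ROWS' [OPENING] [FORCE]. ROWS is JSON, a list of rows, each a list of 4 numbers: the shift along the tool's x, y, z in mm, then the turn about the tool's x in rad. A call has 1 to 20 rows; each row shifts and turns the commanded pose from where the row before left it, along the tool's axes as they then stand; what a row does not reach is not made up. A row lasts 1/10 s, in which the tool goes at most 50 mm and 8.59 degrees, less where a joint would pass 70% of its speed; a pose out of reach is approached as far as the arm can. A call with a gripper value outside its range is refused whole. OPENING is the gripper command: -1 is fully open, 1 is shut, values between are in proportion, set as the call begins (- or left out, the last holds). The fingers move at their own pace and stop on an object; FORCE is the grip in N (left out, the last holds). Time passes only in rows, so rows that do not move let the fingers close. It gives the time, the measured TCP pose, the force and the opening at its end, in the units of the state.
- observe(): the state, without advancing time (a new reading comes with each control period).
- capture(name): name is "scene" or "top" or "wrist"; returns a dict with "pixels" (400x640x3 uint8, red, green, blue), "mtx" (3x3 intrinsics, pixels), "k1" (the pictures are not rectified: a ray, as slopes to the right and down, at radius r is drawn at 1 + k1 r^2 times it, then the intrinsics apply), "position" and "orientation" of the camera in the world; the wrist camera has in their place "T_tool_cam" (4x4, takes a point from camera to tool coordinates, whose origin is the TCP and whose axes are the tool frame's). Camera axes: x right, y down, z forward; pixel columns grow to the right and rows downward; lengths in m; the calibration is good to about 2 mm. A picture is of the moment at which its call begins: read the wrist's pose just before it. There is no depth.
- finish_job(): hands the job in, once; it reports no verdict.
The state is a dict: "clock": time; "joint_positions": joint angles; "joint_velocities": joint speeds; "joint_torque": joint torques, N m; "tool_pos": TCP position; "ee_rot": TCP orientation; "force": force on the tool from outside, world axes, zero at the start; "wrist_torque": the same for the moment, N m; "width": finger opening in m.
Only numpy, scipy, OpenCV 4.12 (cv2) and the standard library are available. Lean on these libraries where they do the work, as an engineer would, in place of code of your own. Each camera call takes 0.05 s, during which the arm holds its last target.

## Task

Pick up the steel flange by its boss and set it gently on the plate of the checking nest, in front of the dowel pins with its ear on the side of the lone pin. Then nudge it home by feel until its round rim bears on both rim pins and its ear on the third, press on its nub with about 10 N for half a second so that the three pins share the load (over 2.5 N each, never more than 10 N on one), and let go, leaving it seated. Leave the standing bolt, the cast foot and the hex key where they lie.

Things in the scene. Friction and masses are not known exactly. Their poses are not given: they have to be found in the camera images.
- flange_boss (a point): Point on the axis of the loose steel flange, halfway up its boss, 26 mm above the flange's underside; z up. The flange is 0.28 kg and 40 mm tall: a disc 56 mm across and 12 mm thick, on it a round boss 28 mm across and 28 mm high (grasp this), and a straight ear as thick as the disc. Starts flat on the bench left of the nest.
- flange: The same flange; origin on its axis at the underside. In its own frame the ear fills x -28 to -12 mm and y 0 to -62 mm, so the ear is tangent to the rim and the flange has one straight edge at x = -28 mm, from y = 0 to -62 mm, with a nub at y = -21 mm; it faces the robot (yaw within 0.5 rad). If friction leaves one pin lightly loaded, a slight lean (about 1 N) to either side while pressing evens the load.
- push_nub (a point): Front of the round nub (10 mm across, 12 mm high) on the flange's straight edge: x -33, y -21, z 6 mm from its axis at the underside. Pushing the nub along the nest's +x (away from the robot) without side force loads the rim pins with about 0.6 and the ear pin with 0.4 times the push. Steel parts are oiled (friction 0.2), but a fingertip grips and can hold the flange off one rim pin: give way sideways.
- nest: Fixed checking nest: flat aluminium plate 120 (x) x 130 (y) x 14 mm, with three rigid upright steel dowel pins 10 mm across and 10 mm high on it. Origin: centre of its underside; z up; turned by up to 0.35 rad. Fully home, the flange's axis stands at x 18, y 12 mm in this frame, its axes parallel to the nest's. Pins in this frame: rim pins at (34.5, 40.6) and (34.5, -16.6) mm, lone ear pin at (11, -40) mm.
- bolt_3: Bystander: bolt standing on its head, 16 x 19 mm, 36 mm high; origin at the centre of its underside.
- cast_foot: Bystander: grey cast foot, 38 x 45 mm, 50 mm high; origin at the centre of its underside.
- hex_key_a: Bystander: bright hex key lying flat, 36 x 114 x 8 mm; origin at the centre of its underside.

How it is judged (in metres and radians):
On the way, in this order (a step that is already met when the one before it is completed fails the run):
1. the flange lies flat on the nest's plate, within 35 mm of its home place along each of the nest's axes (x of flange_boss in the frame of nest between -0.017 and 0.053 m and y of flange_boss in the frame of nest between -0.023 and 0.047 m and z of flange_boss in the frame of nest below 0.0425 m and angle between flange_boss's own z axis and vertical below 0.06 rad), for 0.2 s.
2. the flange presses on all three pins at once, with more than 2.5 N on each, for 0.3 s (contact force between flange and pin_a above 2.5 N and contact force between flange and pin_b above 2.5 N and contact force between flange and pin_c above 2.5 N), for 0.3 s.
At the end, for the whole second after the job is handed in: The flange lies flat on the plate, at rest and released, its axis within 1.8 mm of its home place along each of the nest's axes, and its x axis within 0.05 rad of the nest's (x of flange_boss in the frame of nest between 0.0162 and 0.0198 m and y of flange_boss in the frame of nest between 0.0102 and 0.0138 m and z of flange_boss in the frame of nest below 0.0425 m and angle between the x axis of flange_boss and the x axis of nest, either way round below 0.05 rad and angle between flange_boss's own z axis and vertical below 0.04 rad and linear speed of flange below 0.01 m/s); the robot touches nothing.
It fails at once if more than 10 N between the flange and any one pin (contact force between flange and pin_a above 10 N or contact force between flange and pin_b above 10 N or contact force between flange and pin_c above 10 N).
It fails at once if a bystander shifted by more than 25 mm (distance of any of bolt_3, cast_foot, hex_key_a from where it was at the start of the episode above 0.025 m).
It also fails if it takes over 70 s, if anything falls off the work surface, if the arm or the gripper's body presses on something with over 40 N, if the wrist force passes 120 N, or if a joint passes its speed limit or range.

## Working session

There is one attempt and no reset: what is moved stays moved. The work goes in short steps, Python scripts to look and compute and a shell command to move; the robot and the scene stay as the last step left them, time stands still between calls to the robot, and variables do not carry over. Pictures are saved under pics/ and viewed, and the job is handed in when it is done.

```bash
ls; mkdir -p pics; python3 - <<'E'
from rig import *
import cv2
s=observe(); print({k:s[k] for k in s})
for n in ("scene","top","wrist"):
    c=capture(n); cv2.imwrite(f"pics/{n}0.png",c["pixels"][:,:,::-1])
    print(n,{k:c[k] for k in c if k!="pixels"})
E
```

```text
pics
{'clock': 0.0, 'joint_positions': array([ 7.50002010e+01,  7.24084644e+00, -2.32791872e+00,  8.05241632e+01,
        2.94358356e-03,  9.00020470e+01]), 'joint_velocities': array([-0.05310424,  0.07663969, -0.05389172,  0.01631939, -0.01337664,
       -0.05243216]), 'joint_torque': array([-1.24720045e-03, -4.35920084e+01,  3.52920628e+01,  1.75692304e-02,
        5.46765534e-05,  3.74458310e-06]), 'tool_pos': array([0.13575917, 0.50672369, 0.24152025]), 'ee_rot': array([[-4.69399171e-04,  2.58849826e-01,  9.65917464e-01],
       [-1.55334491e-03,  9.65916216e-01, -2.58850247e-01],
       [-9.99998683e-01, -1.62190707e-03, -5.13172111e-05]]), 'force': array([-0.28150745, -0.67358716, -0.21617426]), 'wrist_torque': array([ 0.01335324,  0.05711582, -0.02704731]), 'width': 0.08579939194442283}
scene {'mtx': array([[429.78897163,   0.        , 313.19557394],
       [  0.        , 429.78897163, 198.05076573],
       [  0.        ,   0.        ,   1.        ]]), 'k1': 0.03135174506062295, 'position': array([-0.21556981, -0.41757534,  0.7178984 ]), 'orientation': array([[ 0.50443998, -0.
[... 390 characters left out ...]
: array([[-0.02510503, -0.98969528,  0.14097158],
       [-0.99922936,  0.02909908,  0.02634246],
       [-0.03017315, -0.14020161, -0.98966312]])}
wrist {'mtx': array([[305.69666319,   0.        , 322.28342896],
       [  0.        , 305.69666319, 199.83080292],
       [  0.        ,   0.        ,   1.        ]]), 'k1': -0.05668866484115335, 'T_tool_cam': array([[-1.05670054e-03, -2.85432969e-01,  9.58398092e-01,
        -1.31807031e-01],
       [ 9.99998921e-01, -1.28004934e-03,  7.21340244e-04,
        -4.88283763e-04],
       [ 1.02090255e-03,  9.58397820e-01,  2.85434013e-01,
        -7.28643912e-02],
       [ 0.00000000e+00,  0.00000000e+00,  0.00000000e+00,
         1.00000000e+00]])}
```

View pics/scene0.png

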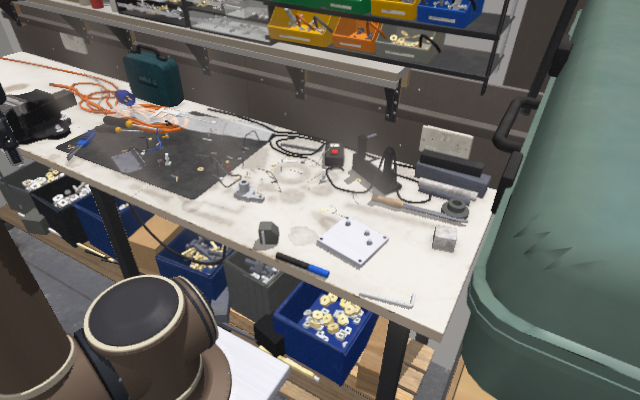

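View pics/top0.png

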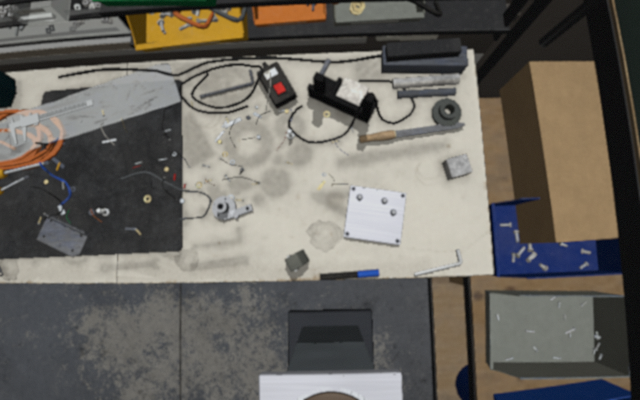

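View pics/wrist0.png

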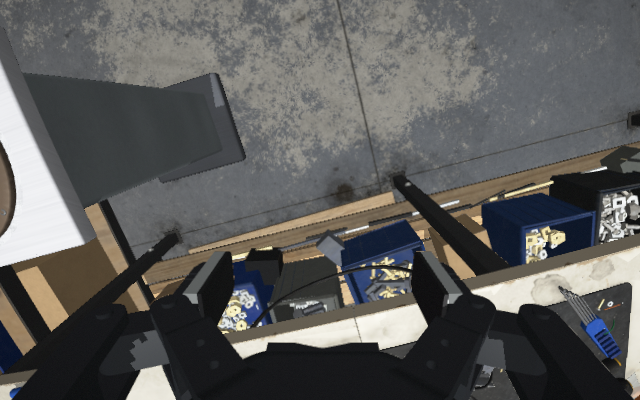

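```bash
python3 - <<'E'
import cv2
t=cv2.imread("pics/top0.png")
cv2.imwrite("pics/topz.png",cv2.resize(t[150:290,180:480],None,fx=2.6,fy=2.6,interpolation=cv2.INTER_CUBIC))
cv2.imwrite("pics/topf.png",cv2.resize(t[185:230,200:265],None,fx=12,fy=12,interpolation=cv2.INTER_CUBIC))
cv2.imwrite("pics/topn.png",cv2.resize(t[175:255,335:420],None,fx=7,fy=7,interpolation=cv2.INTER_CUBIC))
t=cv2.imread("pics/scene0.png")
cv2.imwrite("pics/scz.png",cv2.resize(t[160:310,210:430],None,fx=3.5,fy=3.5,interpolation=cv2.INTER_CUBIC))
E
```

```text
(no output)
```

View pics/topz.png

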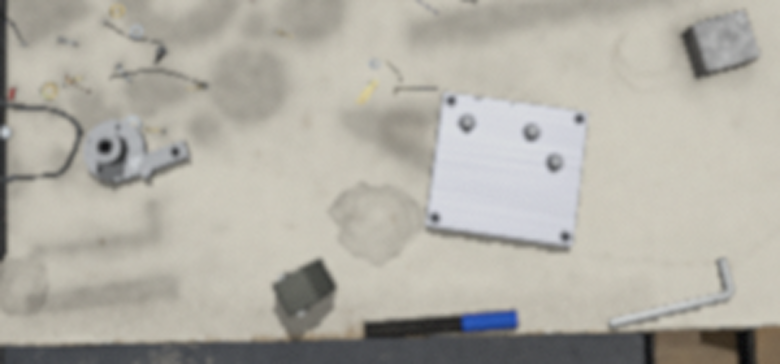

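View pics/topf.png

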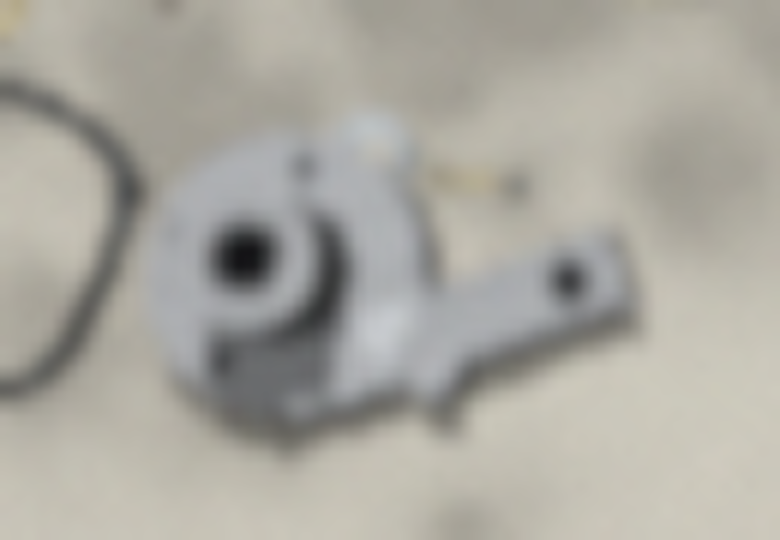

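View pics/topn.png

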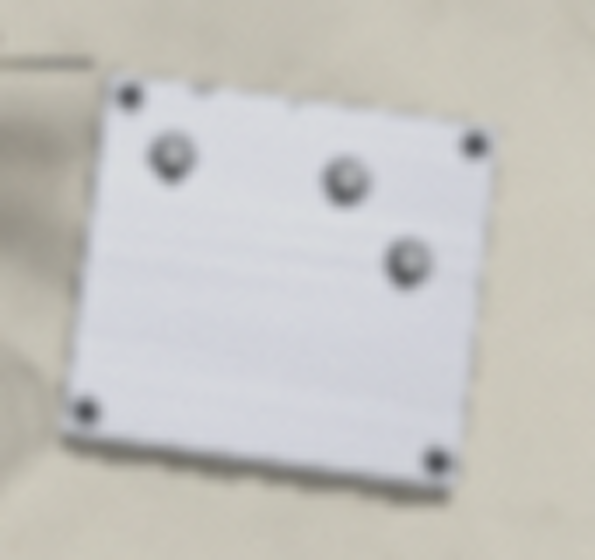

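View pics/scz.png

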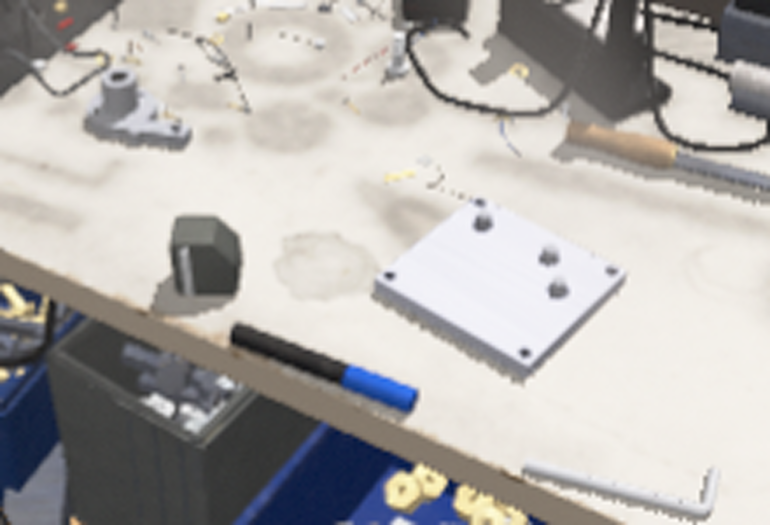

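```bash
cat > h.py <<'E'
import numpy as np, cv2
from rig import *
def cam(name):
    s=observe(); c=capture(name)
    if "T_tool_cam" in c:
        T=np.eye(4); T[:3,:3]=s["ee_rot"]; T[:3,3]=s["tool_pos"]; T=T@c["T_tool_cam"]
        c["position"],c["orientation"]=T[:3,3],T[:3,:3]
    return c
def ray(c,uv):
    m=c["mtx"]; d=np.array([(uv[0]-m[0,2])/m[0,0],(uv[1]-m[1,2])/m[1,1]])
    p=cv2.undistortPoints(np.array([[uv]],float),m,np.array([c["k1"],0,0,0.]))[0,0]
    return c["orientation"]@np.array([p[0],p[1],1])
def plane(c,uv,z):
    d=ray(c,uv); return c["position"]+d*(z-c["position"][2])/d[2]
def proj(c,P):
    R=c["orientation"]; q=(np.atleast_2d(P)-c["position"])@R
    return cv2.projectPoints(q,np.zeros(3),np.zeros(3),c["mtx"],np.array([c["k1"],0,0,0.]))[0][:,0]
def rigid(loc,w):
    a=np.array(loc);b=np.array(w)[:,:2];ac=a-a.mean(0);bc=b-b.mean(0)
    th=np.arctan2((ac[:,0]*bc[:,1]-ac[:,1]*bc[:,0]).sum(),(ac*bc).sum())
    R=np.array([[np.cos(th),-np.sin(th)],[np.sin(th),np.cos(th)]])
    t=b.mean(0)-R@a.mean(0); return th,t,b-(a@R.T+t)
PINS=[(.0345,.0406),(.0345,-.0166),(.011,-.040)]
E
python3 - <<'E'
from h import *
t=capture("top")
f=lambda x,y,k,ox,oy:(x/k+ox-.5+.5/k,y/k+oy-.5+.5/k)
P=[plane(t,f(x,y,7,335,175),.024) for x,y in [(173,156),(346,181),(409,261)]]
th,tt,r=rigid(PINS,P); print("nest pins",np.degrees(th),tt,r*1e3)
C=[plane(t,f(x,y,7,335,175),.014) for x,y in [(107,78),(493,128),(455,487),(70,432)]]
th,tt,r=rigid([(.06,.065),(.06,-.065),(-.06,-.065),(-.06,.065)],C); print("nest corners",np.degrees(th),tt,r*1e3)
b=plane(t,f(243,257,12,200,185),.04); print("boss",b)
a,c=[plane(t,f(x,y,12,200,185),.012) for x,y in[(330,422),(630,318)]]
print("edge dir",c-a, "yaw",np.degrees(np.arctan2(*(c-a)[[1,0]]))+90)
h=plane(t,f(568,280,12,200,185),.012); print("earhole",h, h-b)
s=capture("scene"); 
bb=plane(s,f(120,77,3.5,210,160),.04); print("boss scene",bb)
cf=[plane(t,(180+x/2.6,150+y/2.6),.05) for x,y in[(275,288),(320,262),(335,288),(295,315)]]; print(np.round(cf,3))
print("bolt",plane(s,f(400,38,3.5,210,160),.036))
E
```

```text
nest pins -9.744249363661638 [ 0.50174806 -0.11122253] [[-0.14782323 -0.63037432]
 [-0.24058938  0.27480211]
 [ 0.38841261  0.3555722 ]]
nest corners -9.020042878379543 [ 0.50220732 -0.11203477] [[-1.39338061 -0.62840675]
 [-1.31254345  2.10961135]
 [ 0.96879896  1.8402731 ]
 [ 1.7371251  -3.3214777 ]]
boss [0.52881783 0.23674051 0.04      ]
edge dir [ 0.01852001 -0.05830906  0.        ] yaw 17.62079034913016
earhole [0.52594708 0.18095377 0.012     ] [-0.00287075 -0.05578673 -0.028     ]
boss scene [0.52700193 0.23176502 0.04      ]
[[0.404 0.088 0.05 ]
 [0.425 0.051 0.05 ]
 [0.403 0.038 0.05 ]
 [0.382 0.072 0.05 ]]
bolt [0.69334591 0.07298743 0.036     ]
```

```bash
python3 -m jog '[[0,0,0,-0.142],[0,0,0,-0.142],[0,0,0,-0.142],[0,0,0,-0.142],[5,-31.5,24.3,0],[5,-31.5,24.3,0],[5,-31.5,24.3,0],[5,-31.5,24.3,0],[5,-31.5,24.3,0],[5,-31.5,24.3,0],[5,-31.5,24.3,0],[5,-31.5,24.3,0],[5,-31.5,24.3,0],[5,-31.5,24.3,0],[5,-31.5,24.3,0],[5,-31.5,24.3,0],[0,0,0,0],[0,0,0,0]]' -1 40; python3 - <<'E'
from h import *
s=observe();print(s["clock"],s["tool_pos"],s["ee_rot"],s["joint_positions"])
c=cam("wrist"); cv2.imwrite("pics/w1.png",c["pixels"][:,:,::-1]); print(c["position"])
E
```

```text
clock: 2.05
tool_pos: [0.528, 0.2339, 0.1817]
ee_rot: [[-0.001, -0.3, 0.954], [-0.0, 0.954, 0.3], [-1.0, 0.0, -0.001]]
force: [-1.6, 0.0, 0.1]
width: 0.0854
2.05 [0.52797733 0.23393884 0.18166655] [[-1.43687829e-03 -2.99697858e-01  9.54033086e-01]
 [-2.72361245e-04  9.54034153e-01  2.99697783e-01]
 [-9.99998931e-01  1.70787600e-04 -1.45245704e-03]] [ 2.38880190e+01  1.32896517e+01 -2.52233506e+00  7.42696074e+01
  1.90699852e-02  6.44854131e+00]
[0.45852246 0.21178896 0.31357966]
```

View pics/w1.png

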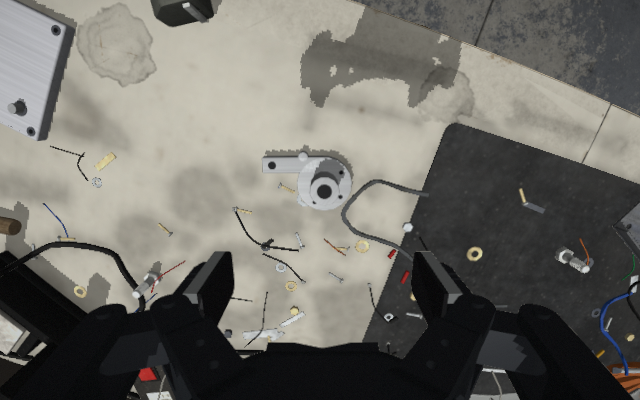

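```bash
python3 - <<'E'
import cv2
t=cv2.imread("pics/w1.png")
cv2.imwrite("pics/w1z.png",cv2.resize(t[140:220,250:365],None,fx=6,fy=6,interpolation=cv2.INTER_CUBIC))
E
```

```text
(no output)
```

View pics/w1z.png

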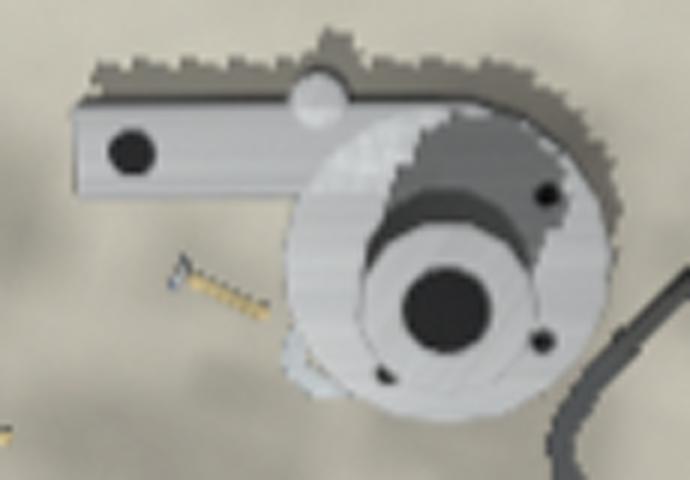

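```bash
python3 - <<'E'
from h import *
c=cam("wrist");s=observe()
f=lambda x,y,k=6,ox=250,oy=140:(x/k+ox-.5+.5/k,y/k+oy-.5+.5/k)
b=plane(c,f(446,309),.04); print("boss",b)
for q in [((80,103),(285,103)),((80,103),(440,103)),((78,192),(290,192))]:
    a,d=[plane(c,f(*x),.012) for x in q]; e=a-d; print("yaw",np.degrees(np.arctan2(e[1],e[0]))+90)
d=b-s["tool_pos"]; print(d, "tool", s["ee_rot"].T@d*1e3)
E
```

```text
boss [0.52708718 0.23592843 0.04      ]
yaw 17.31750742095791
yaw 17.356620520773376
yaw 17.357778186729206
[-7.25664143e-05  9.33009507e-04 -1.42346930e-01] tool [142.34705185   0.87355032   0.27946945]
```

```bash
python3 -m jog '[[18,0.1,0,0],[18,0.2,0,0],[18,0.2,0,0],[18,0.2,0,0],[18,0.2,0.3,0],[10,0,0,0],[0,0,0,0],[0,0,0,0]]'; python3 - <<'E'
from h import *
s=observe();print(s["clock"],s["tool_pos"],s["force"])
c=cam("wrist"); t=c["pixels"][:,:,::-1]; cv2.imwrite("pics/w2.png",t); print(proj(c,[s["tool_pos"],[.52709,.23593,.04]]))
E
```

```text
clock: 2.95
tool_pos: [0.5277, 0.2361, 0.0831]
ee_rot: [[0.001, -0.302, 0.953], [0.0, 0.953, 0.302], [-1.0, 0.0, 0.001]]
force: [0.5, -0.7, -0.6]
width: 0.0855
2.95 [0.52772565 0.23611627 0.0830797 ] [ 0.4810616  -0.68075846 -0.59219081]
[[322.79826607 266.81524138]
 [322.64042098 231.24440912]]
```

View pics/w2.png

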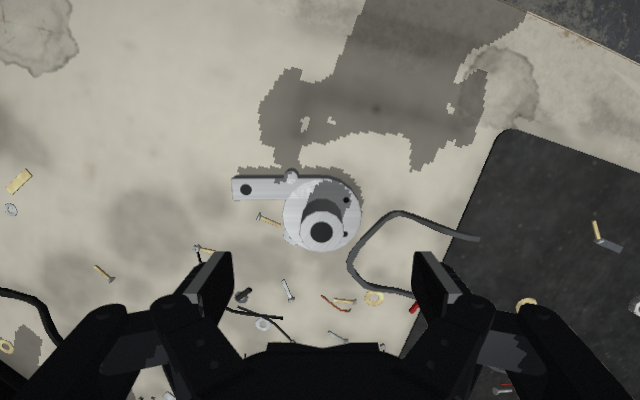

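```bash
python3 -m jog '[[15,-0.3,0.2,0],[15,-0.2,0.2,0],[12,0,0,0],[8,0,0,0],[4,0,0,0],[0,0,0,0],[0,0,0,0],[0,0,0,0]]'; python3 -m jog '[[0,0,0,0],[0,0,0,0],[0,0,0,0],[0,0,0,0],[0,0,0,0],[0,0,0,0],[0,0,0,0],[0,0,0,0]]' 1 40;
```

```text
clock: 3.8
tool_pos: [0.5288, 0.2353, 0.0289]
ee_rot: [[0.001, -0.301, 0.954], [0.0, 0.954, 0.301], [-1.0, 0.0, 0.001]]
force: [-0.3, 0.5, 0.6]
width: 0.0851
clock: 4.6
tool_pos: [0.5285, 0.2353, 0.0285]
ee_rot: [[0.0, -0.301, 0.953], [0.0, 0.953, 0.301], [-1.0, 0.0, 0.0]]
force: [-0.5, -0.3, 3.5]
width: 0.0269
```

```bash
python3 -m jog '[[-5,0,0,0],[-10,0,0,0],[-20,0,0,0],[-25,0,0,0],[-25,0,0,0],[-20,0,0,0],[0,0,0,0],[0,0,0,0]]'; python3 - <<'E'
from h import *
s=observe();print(s["clock"],s["tool_pos"],s["force"],s["width"])
c=cam("wrist"); t=c["pixels"][:,:,::-1]; cv2.imwrite("pics/w3.png",t); print(proj(c,[s["tool_pos"]]))
E
```

```text
clock: 5.4
tool_pos: [0.5284, 0.2351, 0.1332]
ee_rot: [[0.0, -0.301, 0.953], [0.0, 0.953, 0.301], [-1.0, 0.0, 0.0]]
force: [-0.3, -0.4, -3.6]
width: 0.0269
5.4 [0.5284335  0.23514729 0.1331788 ] [-0.31306397 -0.42983328 -3.5879043 ] 0.026898910942866464
[[322.79894474 266.81531132]]
```

View pics/w3.png

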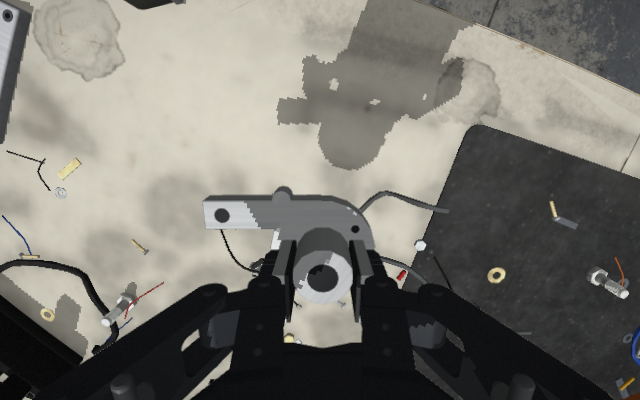

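```bash
python3 -m jog '[[-12,0,0,0.118],[-12,0,0,0.118],[-12,0,0,0.118],[-12,0,0,0.118],[0,-15,6,0],[0,-26.5,10.7,0],[0,-26.5,10.7,0],[0,-26.5,10.7,0],[0,-26.5,10.7,0],[0,-26.5,10.7,0],[0,-26.5,10.7,0],[0,-26.5,10.7,0],[0,-26.5,10.7,0],[0,-26.5,10.7,0],[0,-26.5,10.7,0],[0,-26.5,10.7,0],[0,-11.5,4.7,0],[0,0,0,0],[0,0,0,0],[0,0,0,0]]'; python3 - <<'E'
from h import *
s=observe();print(s["clock"],s["tool_pos"],s["force"],s["width"])
c=cam("wrist"); t=c["pixels"][:,:,::-1]; cv2.imwrite("pics/w4.png",t)
E
```

```text
clock: 7.45
tool_pos: [0.6021, -0.0988, 0.1808]
ee_rot: [[-0.001, 0.164, 0.987], [0.0, 0.987, -0.164], [-1.0, 0.0, -0.001]]
force: [0.2, -0.1, -3.3]
width: 0.0265
7.45 [ 0.60213126 -0.09882676  0.1808351 ] [ 0.22347982 -0.12627431 -3.26010301] 0.02650321169323142
```

View pics/w4.png

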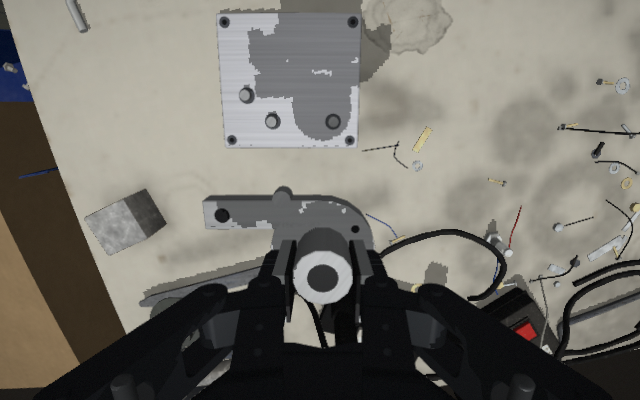

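```bash
python3 - <<'E'
import cv2
t=cv2.imread("pics/w4.png")
cv2.imwrite("pics/w4z.png",cv2.resize(t[5:155,210:370],None,fx=4,fy=4,interpolation=cv2.INTER_CUBIC))
cv2.imwrite("pics/w4f.png",cv2.resize(t[180:310,195:385],None,fx=4,fy=4,interpolation=cv2.INTER_CUBIC))
E
```

```text
(no output)
```

View pics/w4z.png

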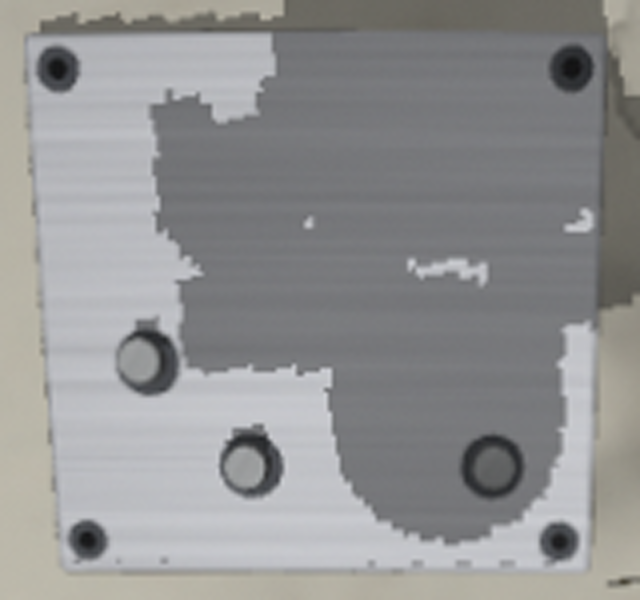

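View pics/w4f.png

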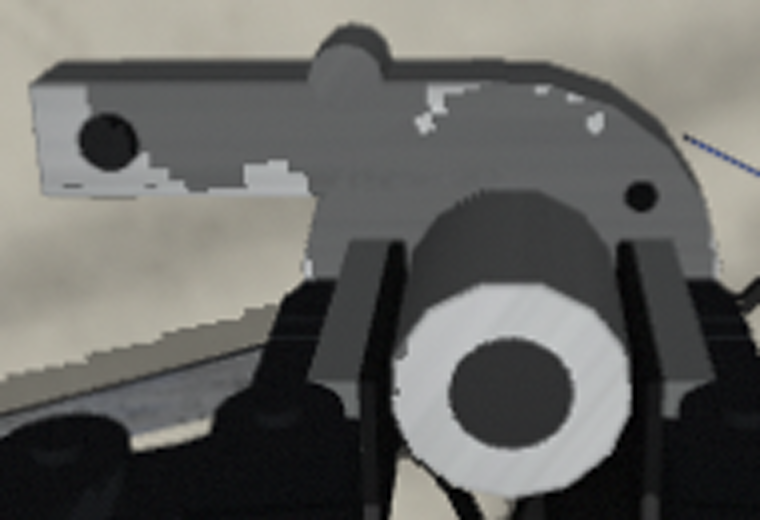

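```bash
python3 - <<'E'
from h import *
c=cam("wrist");s=observe()
f=lambda x,y,k=4,ox=210,oy=5:(x/k+ox-.5+.5/k,y/k+oy-.5+.5/k)
g=lambda x,y:f(x,y,4,195,180)
P=[plane(c,f(*p),.024) for p in [(492,466),(247,465),(142,361)]]
th,tt,r=rigid(PINS,P); print("pins",np.degrees(th),tt,r*1e3)
C=[plane(c,f(*p),.014) for p in [(27,33),(605,33),(590,568),(63,568)]]
th2,tt2,r=rigid([(-.06,-.065),(-.06,.065),(.06,.065),(.06,-.065)],C); print("corners",np.degrees(th2),tt2,r*1e3)
H=[plane(c,f(*p),.014) for p in [(58,69),(571,68),(558,541),(87,540)]]
for i in range(4): print("scr edge",np.linalg.norm(H[i]-H[i-1]))
th3,tt3,_=rigid([(-.0525,-.0575),(-.0525,.0575),(.0525,.0575),(.0525,-.0575)],H); print("screws",np.degrees(th3),tt3)
zt=s["tool_pos"][2]; u=zt-.0285
b=plane(c,g(511,392),u+.04); R=s["ee_rot"]; print("axis in tool",R.T@(b-s["tool_pos"])*1e3)
e=plane(c,g(40,84),u+.012)-plane(c,g(300,84),u+.012); ty=np.degrees(np.arctan2(R[1,2],R[0,2])); print("flange yaw",np.degrees(np.arctan2(e[1],e[0]))+90,"tool yaw",ty)
e=plane(c,g(45,194),u+.012)-plane(c,g(310,194),u+.012);print(np.degrees(np.arctan2(e[1],e[0]))+90)
th=th;tt=tt
Rn=np.array([[np.cos(th),-np.sin(th)],[np.sin(th),np.cos(th)]])
h=Rn@[.018,.012]+tt; print("home",h)
for X in(.0,.010): print(X,Rn@[X,.012]+tt)
E
```

```text
pins -9.731839778034198 [ 0.50156224 -0.11277789] [[-0.23633649 -0.69328421]
 [-0.17244731  0.16134883]
 [ 0.4087838   0.53193538]]
corners -9.73184267939095 [ 0.50143966 -0.11265556] [[ 0.94772473  0.97517144]
 [ 0.91856053 -1.32957111]
 [-1.20631238 -0.53296014]
 [-0.65997289  0.88735982]]
scr edge 0.10418086341082425
scr edge 0.11392935251161698
scr edge 0.10410661362998444
scr edge 0.1141224567562518
screws -9.824767327940934 [ 0.50171538 -0.11330755]
axis in tool [-11.49984028  -0.42157703  -1.09065245]
flange yaw -9.490537358840072 tool yaw -9.409711776158192
-9.323777958055075
home [ 0.52133166 -0.10399325]
0.0 [ 0.50359068 -0.10095058]
0.01 [ 0.51344678 -0.10264095]
```

```bash
python3 -m jog '[[0,-2,-10,0.006],[0,-3.6,-18,0],[0,-3.6,-18,0],[0,-3.6,-18,0],[0,-3.1,-16,0],[0,-2,-10,0],[15,0,0,0],[20,0,0,0],[20,0,0,0],[20,0,0,0],[20,0,0,0],[15,0,0,0],[8,0,0,0],[0,0,0,0],[0,0,0,0],[0,0,0,0]]'; python3 - <<'E'
from h import *
s=observe();print(s["clock"],s["tool_pos"],s["force"],s["width"])
c=cam("wrist"); t=c["pixels"][:,:,::-1]; cv2.imwrite("pics/w5.png",t)
c=cam("top"); t=c["pixels"][:,:,::-1]; cv2.imwrite("pics/t5.png",cv2.resize(t[160:270,320:430],None,fx=5,fy=5))
E
```

```text
clock: 9.15
tool_pos: [0.5115, -0.1021, 0.0643]
ee_rot: [[0.002, 0.171, 0.985], [-0.0, 0.985, -0.171], [-1.0, -0.0, 0.002]]
force: [0.2, 0.7, -3.3]
width: 0.0268
9.15 [ 0.51152467 -0.10207871  0.06434133] [ 0.21310108  0.73810106 -3.3261342 ] 0.02677308946590923
```

View pics/w5.png

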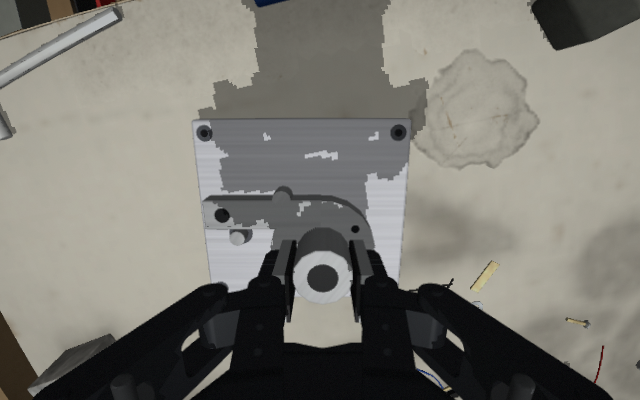

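```bash
python3 -m jog '[[8,0,0,0],[6,0,0,0],[3,0,0,0],[1,0,0,0],[0.5,0,0,0],[0,0,0,0],[0,0,0,0],[0,0,0,0]]'; python3 - <<'E'
from rig import *
s=observe();print(s["clock"],s["tool_pos"],s["force"])
E
```

```text
clock: 10.05
tool_pos: [0.511, -0.102, 0.045]
ee_rot: [[0.0, 0.171, 0.985], [-0.0, 0.985, -0.171], [-1.0, -0.0, 0.0]]
force: [-0.2, -0.2, -2.8]
width: 0.0269
10.05 [ 0.51096331 -0.10200529  0.0450035 ] [-0.15116107 -0.2073456  -2.83577081]
```

```bash
python3 -m jog '[[0.6,0,0,0],[0.6,0,0,0],[0,0,0,0],[0,0,0,0]]'; python3 -m jog '[[0.4,0,0,0],[0.4,0,0,0],[0,0,0,0],[0,0,0,0]]'; python3 -m jog '[[0.3,0,0,0],[0.3,0,0,0],[0,0,0,0],[0,0,0,0]]'
```

```text
clock: 10.45
tool_pos: [0.5108, -0.102, 0.0436]
ee_rot: [[-0.0, 0.171, 0.985], [-0.0, 0.985, -0.171], [-1.0, -0.0, -0.0]]
force: [0.2, 0.7, -2.8]
width: 0.0264
clock: 10.85
tool_pos: [0.5108, -0.102, 0.0428]
ee_rot: [[-0.0, 0.171, 0.985], [0.0, 0.985, -0.171], [-1.0, -0.0, -0.0]]
force: [-0.4, -0.3, -2.7]
width: 0.0265
clock: 11.25
tool_pos: [0.511, -0.102, 0.0425]
ee_rot: [[0.001, 0.171, 0.985], [-0.0, 0.985, -0.171], [-1.0, -0.0, 0.001]]
force: [-0.8, 0.4, 1.7]
width: 0.0264
```

```bash
python3 -m jog '[[0,0,0,0],[0,0,0,0],[0,0,0,0],[0,0,0,0],[0,0,0,0],[0,0,0,0]]' -0.2; python3 -m jog '[[-4,0,0,0],[-10,0,0,0],[-20,0,0,0],[-25,0,0,0],[-25,0,0,0],[-15,0,0,0],[0,0,20,0],[0,0,25,0],[0,0,25,0],[0,0,10,0],[0,0,0,0],[0,0,0,0]]'; python3 - <<'E'
from h import *
s=observe();print(s["clock"],s["tool_pos"],s["force"],s["width"])
c=cam("wrist"); t=c["pixels"][:,:,::-1]; cv2.imwrite("pics/w6.png",t)
E
```

```text
clock: 11.85
tool_pos: [0.5108, -0.102, 0.0422]
ee_rot: [[-0.0, 0.171, 0.985], [0.0, 0.985, -0.171], [-1.0, -0.0, -0.0]]
force: [-0.7, -0.1, 0.0]
width: 0.0508
clock: 13.05
tool_pos: [0.5889, -0.1155, 0.1412]
ee_rot: [[-0.001, 0.171, 0.985], [0.0, 0.985, -0.171], [-1.0, 0.0, -0.001]]
force: [-0.8, 0.5, -0.4]
width: 0.0513
13.05 [ 0.58889082 -0.11549741  0.14124759] [-0.77940884  0.52099475 -0.4414174 ] 0.051312160136856015
```

View pics/w6.png

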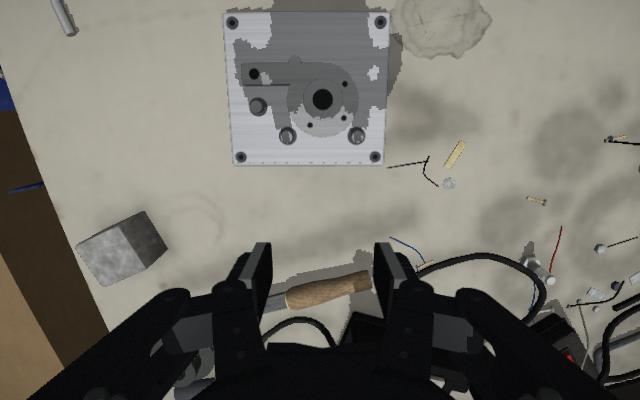

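```bash
python3 - <<'E'
import cv2
t=cv2.imread("pics/w6.png")
cv2.imwrite("pics/w6z.png",cv2.resize(t[45:155,225:375],None,fx=5,fy=5,interpolation=cv2.INTER_CUBIC))
E
```

```text
(no output)
```

View pics/w6z.png

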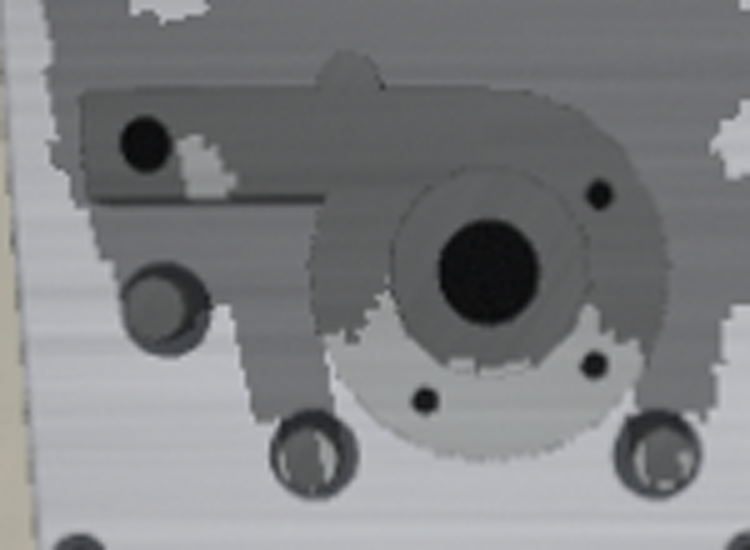

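```bash
python3 - <<'E'
from h import *
c=cam("wrist");s=observe()
f=lambda x,y,k=5,ox=225,oy=45:(x/k+ox-.5+.5/k,y/k+oy-.5+.5/k)
P=[plane(c,f(*p),.024) for p in [(664,457),(306,457),(155,307)]]
th,tt,r=rigid(PINS,P); print("pins",np.degrees(th),tt,r*1e3)
Rn=np.array([[np.cos(th),-np.sin(th)],[np.sin(th),np.cos(th)]])
b=plane(c,f(488,272),.054)[:2]; print("axis",b,"nest",Rn.T@(b-tt)*1e3)
e=plane(c,f(82,91),.026)-plane(c,f(310,89),.026); print("yaw",np.degrees(np.arctan2(e[1],e[0]))+90)
n=plane(c,f(348,52),.026)[:2]; print("nub front",n,"nest",Rn.T@(n-tt)*1e3)
for x in[-.033]: print("pred nub",b+Rn@[-.033,-.021])
E
```

```text
pins -9.887026827136548 [ 0.50106976 -0.11313592] [[-0.0119017   0.08476005]
 [-0.08664704 -0.20906699]
 [ 0.09854875  0.12430694]]
axis [ 0.51006308 -0.10212201] nest [ 6.96859726 12.39453513]
yaw -9.97110571092054
nub front [ 0.4742724  -0.11711699] nest [-25.71580282  -8.52322124]
pred nub [ 0.47394736 -0.11714382]
```

```bash
python3 -m jog '[[0,-2,-12,0],[0,-3.4,-22,0],[0,-3.4,-22,0],[0,-3.4,-22,0],[0,-3.4,-22,0],[0,-3.4,-22,0],[0,-2.6,-13.8,0],[0,0,0,0],[10,0,0,0],[20,0,0,0],[20,0,0,0],[20,0,0,0],[15,0,0,0],[10,0,0,0],[5,0,0,0],[0,0,0,0],[0,0,0,0]]' 1 40; python3 - <<'E'
from h import *
s=observe();print(s["clock"],s["tool_pos"],s["force"],s["width"])
c=cam("wrist"); t=c["pixels"][:,:,::-1]; cv2.imwrite("pics/w7.png",t)
c=cam("top"); t=c["pixels"][:,:,::-1]; cv2.imwrite("pics/t7.png",cv2.resize(t[160:270,320:430],None,fx=5,fy=5))
E
```

```text
clock: 14.85
tool_pos: [0.4527, -0.1138, 0.0416]
ee_rot: [[0.001, 0.171, 0.985], [-0.0, 0.985, -0.171], [-1.0, -0.0, 0.001]]
force: [0.1, -0.2, 0.4]
width: 0.0
14.85 [ 0.4526958  -0.11384628  0.04162204] [ 0.13868149 -0.18379907  0.44233075] 4.71630876720593e-05
```

View pics/w7.png

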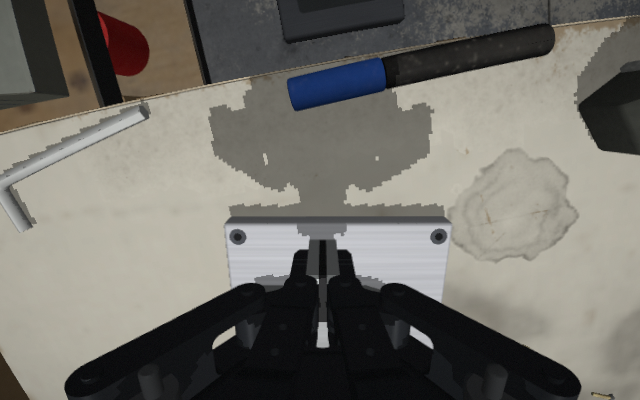

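```bash
cat >> h.py <<'E'
def meas(n=8):
    F=[];T=[]
    for i in range(n):
        capture("top"); s=observe(); F.append(s["force"]);T.append(s["wrist_torque"]); 
    R=s["ee_rot"]; F=np.array(F)@R; T=np.array(T)@R
    print("t",round(s["clock"],2),"pos",np.round(s["tool_pos"]*1e3,2),"F tool xyz",F.mean(0).round(2),"sd",F.std(0).round(2),"T",T.mean(0).round(3),T.std(0).round(3))
    th=np.radians(-9.85);n=np.array([[np.cos(th),np.sin(th)],[-np.sin(th),np.cos(th)]])@(s["tool_pos"][:2]-[.5012,-.1130]); print("nest xy of TCP",(n*1e3).round(2))
E
python3 -m jog '[[6,0,0,0],[5,0,0,0],[2.5,0,0,0],[0,0,0,0],[0,0,0,0],[0,0,0,0]]'; python3 -c "
from h import *
meas()"
```

```text
clock: 15.55
tool_pos: [0.4523, -0.1137, 0.0278]
ee_rot: [[0.0, 0.171, 0.985], [-0.0, 0.985, -0.171], [-1.0, -0.0, 0.0]]
force: [0.9, -0.3, 0.7]
width: 0.0001
t 15.95 pos [ 452.19 -113.72   27.73] F tool xyz [ 0.17 -0.03  0.28] sd [0.42 0.53 0.69] T [-0.013 -0.005 -0.009] [0.028 0.021 0.034]
nest xy of TCP [-48.17  -9.09]
```

```bash
python3 -m jog '[[0,0,2,0],[0,0,2,0],[0,0,2,0],[0,0,2,0],[0,0,1,0],[0,0,1,0],[0,0,1,0],[0,0,1,0],[0,0,1,0],[0,0,1,0],[0,0,1,0],[0,0,1,0],[0,0,0,0]]'; python3 -c "
from h import *
meas(4)
t=capture('top')['pixels'][:,:,::-1]; cv2.imwrite('pics/t8.png',cv2.resize(t[160:270,320:430],None,fx=5,fy=5,interpolation=cv2.INTER_CUBIC))
t=capture('scene')['pixels'][:,:,::-1]; cv2.imwrite('pics/s8.png',cv2.resize(t[190:290,300:410],None,fx=6,fy=6,interpolation=cv2.INTER_CUBIC))"
```

```text
clock: 17.25
tool_pos: [0.4681, -0.1164, 0.0277]
ee_rot: [[0.0, 0.171, 0.985], [0.0, 0.985, -0.171], [-1.0, 0.0, 0.0]]
force: [-0.0, 0.2, 0.9]
width: 0.0002
t 17.45 pos [ 468.02 -116.46   27.74] F tool xyz [-0.15 -0.31 -0.15] sd [0.19 0.5  0.25] T [-0.018 -0.008  0.019] [0.025 0.015 0.01 ]
nest xy of TCP [-32.1   -9.08]
```

View pics/t8.png

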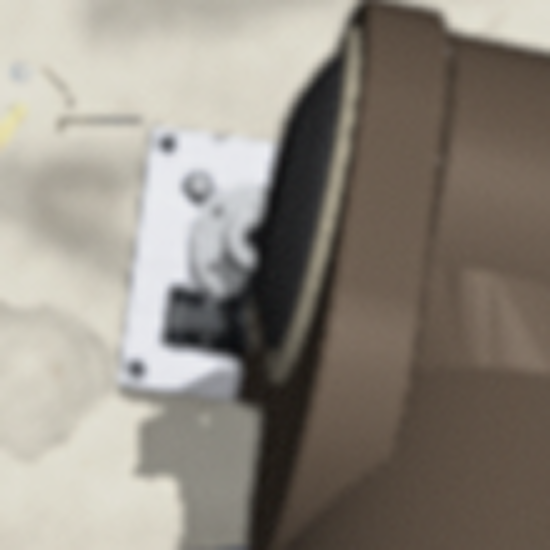

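View pics/s8.png

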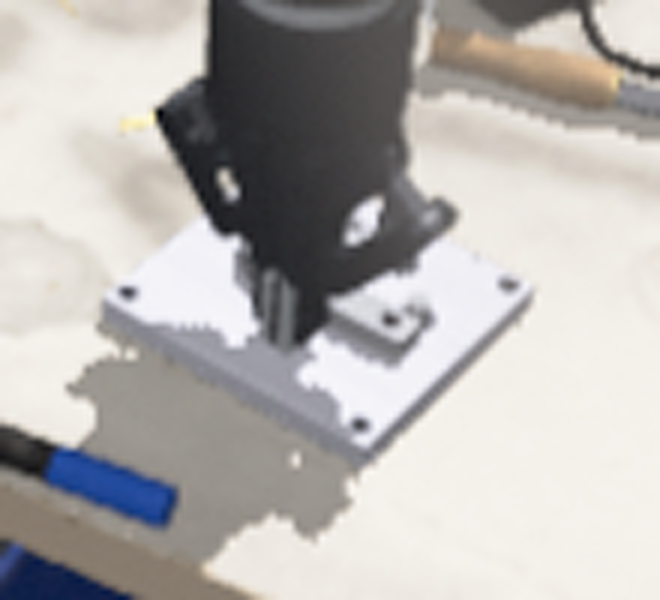

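```bash
python3 -m jog '[[0,0,0.8,0],[0,0,0.8,0],[0,0,0.8,0],[0,0,0,0]]';  python3 -c "
from h import *
meas(4)"; python3 -m jog '[[0,0,0.5,0],[0,0,0.5,0],[0,0,0,0]]';  python3 -c "
from h import *
meas(4)"
```

```text
clock: 17.95
tool_pos: [0.4704, -0.1169, 0.0277]
ee_rot: [[0.0, 0.171, 0.985], [-0.0, 0.985, -0.171], [-1.0, 0.0, 0.0]]
force: [-0.5, -0.0, -0.6]
width: -0.0002
t 18.15 pos [ 470.37 -116.85   27.72] F tool xyz [-0.02 -0.16 -0.11] sd [0.59 0.11 0.34] T [0.018 0.024 0.005] [0.015 0.041 0.018]
nest xy of TCP [-29.72  -9.07]
clock: 18.45
tool_pos: [0.4713, -0.117, 0.0277]
ee_rot: [[-0.0, 0.171, 0.985], [-0.0, 0.985, -0.171], [-1.0, -0.0, 0.0]]
force: [0.5, -0.4, 0.4]
width: 0.0001
t 18.65 pos [ 471.28 -117.04   27.68] F tool xyz [ 0.16 -0.46 -0.23] sd [0.3  0.38 0.27] T [-0.003  0.062 -0.045] [0.045 0.016 0.006]
nest xy of TCP [-28.79  -9.09]
```

```bash
python3 -m jog '[[0,0,0.5,0],[0,0,0.5,0],[0,0,0,0]]' >/dev/null;  python3 -c "
from h import *
meas(4)"; python3 -m jog '[[0,0,0.4,0],[0,0,0,0]]'>/dev/null;  python3 -c "
from h import *
meas(4)
t=capture('scene')['pixels'][:,:,::-1]; cv2.imwrite('pics/s9.png',cv2.resize(t[190:290,300:410],None,fx=6,fy=6,interpolation=cv2.INTER_CUBIC))"
```

```text
t 19.15 pos [ 472.3  -117.2    27.69] F tool xyz [-0.64 -0.31 -0.47] sd [0.38 0.27 0.36] T [ 0.018  0.035 -0.047] [0.019 0.02  0.022]
nest xy of TCP [-27.75  -9.08]
t 19.55 pos [ 472.58 -117.25   27.67] F tool xyz [ 0.21 -0.03 -1.07] sd [0.57 0.65 0.47] T [ 0.019  0.22  -0.03 ] [0.029 0.022 0.022]
nest xy of TCP [-27.47  -9.08]
```

View pics/s9.png

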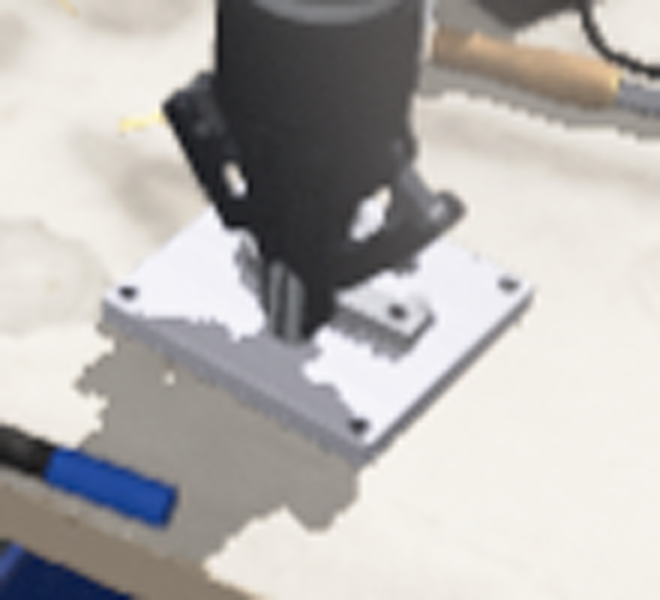

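```bash
for i in 1; do python3 -m jog '[[0,0,0.25,0],[0,0,0,0]]'>/dev/null;  python3 -c "
from h import *
meas(4)"; python3 -m jog '[[0,0,0.2,0],[0,0,0,0]]'>/dev/null;  python3 -c "
from h import *
meas(4)"; done
```

```text
t 20.0 pos [ 472.69 -117.27   27.63] F tool xyz [-1.05 -0.04 -2.82] sd [0.28 0.23 0.27] T [-0.011  0.49  -0.042] [0.037 0.041 0.03 ]
nest xy of TCP [-27.36  -9.08]
t 20.4 pos [ 472.94 -117.36   27.63] F tool xyz [-1.   -0.02 -3.43] sd [0.28 0.46 0.67] T [-0.001  0.597 -0.087] [0.021 0.043 0.042]
nest xy of TCP [-27.1   -9.13]
```

```bash
python3 -m jog '[[0,-0.3,0,0],[0,0,0,0]]'>/dev/null;  python3 -c "
from h import *
meas(5)"; python3 -m jog '[[0,-0.3,0,0],[0,0,0,0]]'>/dev/null;  python3 -c "
from h import *
meas(5)"
```

```text
t 20.85 pos [ 473.28 -117.67   27.74] F tool xyz [ 0.22  0.17 -0.89] sd [0.31 0.16 0.63] T [-0.    0.24  0.04] [0.023 0.03  0.017]
nest xy of TCP [-26.71  -9.38]
t 21.3 pos [ 473.17 -117.99   27.8 ] F tool xyz [-0.14  0.38 -0.25] sd [0.63 0.37 0.17] T [-0.006  0.079  0.042] [0.015 0.034 0.035]
nest xy of TCP [-26.76  -9.72]
```

```bash
python3 -m jog '[[0,0,0.25,0],[0,0,0,0]]'>/dev/null;  python3 -c "
from h import *
meas(4)"; python3 -m jog '[[0,0,0.25,0],[0,0,0,0]]'>/dev/null;  python3 -c "
from h import *
meas(4)"
```

```text
t 21.7 pos [ 473.21 -118.     27.71] F tool xyz [-0.41  0.23 -0.83] sd [0.6  0.58 0.62] T [0.004 0.198 0.03 ] [0.026 0.008 0.028]
nest xy of TCP [-26.72  -9.72]
t 22.1 pos [ 473.29 -118.01   27.63] F tool xyz [-0.62 -0.12 -1.98] sd [0.14 0.05 0.72] T [ 0.009  0.359 -0.01 ] [0.019 0.018 0.029]
nest xy of TCP [-26.64  -9.71]
```

```bash
python3 -m jog '[[0,0,0.25,0],[0,0,0,0]]'>/dev/null;  python3 -c "
from h import *
meas(4)"; python3 -m jog '[[0,-0.3,0,0],[0,0,0,0]]'>/dev/null;  python3 -c "
from h import *
meas(4)";  python3 -m jog '[[0,0.3,0,0],[0,0,0,0]]'>/dev/null;  python3 -c "
from h import *
meas(4)"; python3 -m jog '[[0,0.3,0,0],[0,0,0,0]]'>/dev/null;  python3 -c "
from h import *
meas(4)"
```

```text
t 22.5 pos [ 473.59 -118.05   27.63] F tool xyz [-1.25 -0.04 -2.5 ] sd [0.52 0.37 0.32] T [-0.009  0.524 -0.01 ] [0.016 0.013 0.015]
nest xy of TCP [-26.34  -9.7 ]
t 22.9 pos [ 473.9  -118.38   27.72] F tool xyz [-0.18  0.45 -0.94] sd [0.53 0.23 0.21] T [-0.01   0.182  0.071] [0.034 0.044 0.043]
nest xy of TCP [-25.97  -9.97]
t 23.3 pos [ 473.93 -118.14   27.8 ] F tool xyz [ 0.17 -0.02 -0.45] sd [0.75 0.16 0.34] T [ 0.007  0.083 -0.046] [0.015 0.029 0.044]
nest xy of TCP [-25.99  -9.73]
t 23.7 pos [ 473.89 -117.79   27.75] F tool xyz [-0.27 -0.09  0.06] sd [0.57 0.63 0.67] T [0.001 0.025 0.014] [0.027 0.039 0.018]
nest xy of TCP [-26.09  -9.39]
```

```bash
python3 -m jog '[[0,0,0.3,0],[0,0,0,0]]'>/dev/null;  python3 -c "
from h import *
meas(3)"; python3 -m jog '[[0,0,0.25,0],[0,0,0,0]]'>/dev/null;  python3 -c "
from h import *
meas(3)";  python3 -m jog '[[0,0,0.2,0],[0,0,0,0]]'>/dev/null;  python3 -c "
from h import *
meas(3)"; python3 -m jog '[[0,-0.3,0,0],[0,0,0,0]]'>/dev/null;  python3 -c "
from h import *
meas(3)"
```

```text
t 24.05 pos [ 473.98 -117.8    27.67] F tool xyz [-0.21 -0.24 -0.97] sd [0.31 0.27 0.29] T [ 0.035  0.122 -0.011] [0.035 0.021 0.02 ]
nest xy of TCP [-26.    -9.38]
t 24.4 pos [ 474.12 -117.81   27.62] F tool xyz [-0.74 -0.02 -1.36] sd [0.61 0.49 0.48] T [-0.001  0.305  0.016] [0.016 0.018 0.014]
nest xy of TCP [-25.86  -9.37]
t 24.75 pos [ 474.43 -117.88   27.63] F tool xyz [-0.33  0.14 -1.88] sd [0.41 0.32 0.3 ] T [0.022 0.375 0.054] [0.011 0.035 0.029]
nest xy of TCP [-25.54  -9.38]
t 25.1 pos [ 474.53 -118.17   27.68] F tool xyz [-0.57  0.67 -1.21] sd [0.59 0.25 0.29] T [0.003 0.228 0.108] [0.031 0.038 0.013]
nest xy of TCP [-25.39  -9.66]
```

```bash
python3 -m jog '[[0,0,-6,0],[0,0,-8,0],[-20,0,0,0],[-30,0,0,0],[-35,0,5,0],[-25,0,20,0],[-3,3,30,0],[0,3,30,0],[0,3,30,0],[0,3,15,0],[0,0,0,0],[0,0,0,0]]'; python3 - <<'E'
from h import *
c=cam("wrist"); t=c["pixels"][:,:,::-1]; cv2.imwrite("pics/w10.png",t)
cv2.imwrite("pics/w10z.png",cv2.resize(t[45:175,225:385],None,fx=5,fy=5,interpolation=cv2.INTER_CUBIC))
E
```

```text
clock: 26.3
tool_pos: [0.59, -0.1261, 0.1404]
ee_rot: [[-0.001, 0.171, 0.985], [0.0, 0.985, -0.171], [-1.0, -0.0, -0.001]]
force: [-0.7, 0.1, -0.5]
width: -0.0001
```

View pics/w10z.png

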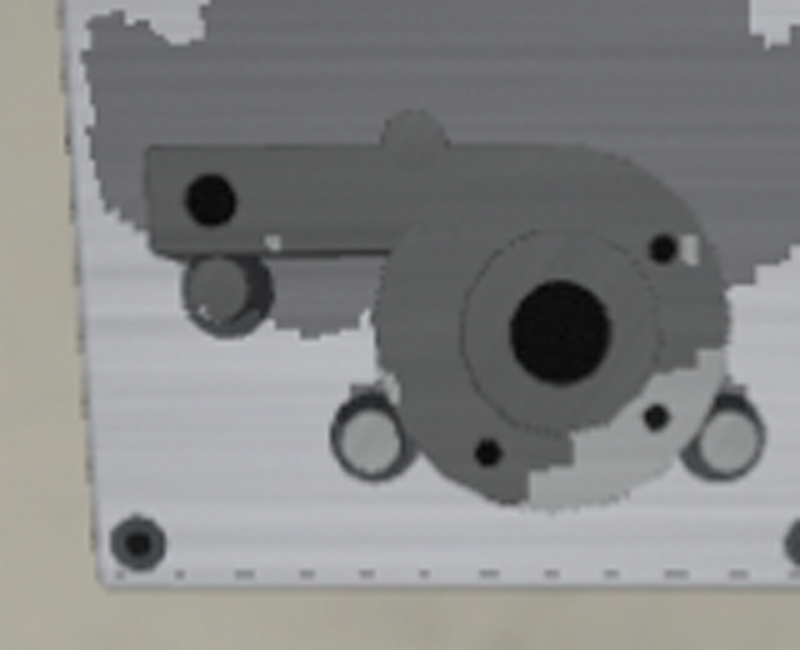

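```bash
python3 - <<'E'
from h import *
c=cam("wrist")
f=lambda x,y,k=5,ox=225,oy=45:(x/k+ox-.5+.5/k,y/k+oy-.5+.5/k)
P=[plane(c,f(*p),.024) for p in [(729,440),(370,440),(219,291)]]
th,tt,r=rigid(PINS,P); print("pins",np.degrees(th),tt,r*1e3)
th=np.radians(-9.85)
Rn=np.array([[np.cos(th),-np.sin(th)],[np.sin(th),np.cos(th)]])
b=plane(c,f(560,332),.054)[:2]; print("axis",b,"nest",Rn.T@(b-tt)*1e3)
e=plane(c,f(150,147),.026)-plane(c,f(380,147),.026); print("yaw",np.degrees(np.arctan2(e[1],e[0]))+90)
n=plane(c,f(413,109),.026)[:2]; print("nub front",n,"nest",Rn.T@(n-tt)*1e3)
E
```

```text
pins -9.646922085133289 [ 0.50127376 -0.11329557] [[-0.00125338 -0.01930485]
 [-0.22907726 -0.1391399 ]
 [ 0.23033064  0.15844475]]
axis [ 0.5206568 -0.1043708] nest [17.57055961 12.10905411]
yaw -10.282346358629198
nub front [ 0.48502908 -0.11965802] nest [-14.91679482  -9.04762498]
```

```bash
python3 -m jog '[[0,-1.4,-15,0],[0,-2,-24,0],[0,-2,-24,0],[0,-2,-24,0],[0,-2,-24,0],[0,-2,-22,0],[10,0,0,0],[22,0,0,0],[24,0,0,0],[22,0,0,0],[18,0,0,0],[11,0,0,0],[5.5,0,0,0],[0,0,0,0],[0,0,2,0],[0,0,3,0],[0,0,1,0],[0,0,0,0]]'; python3 -c "
from h import *
meas(4)"
```

```text
clock: 28.2
tool_pos: [0.4643, -0.1158, 0.0287]
ee_rot: [[0.001, 0.171, 0.985], [-0.0, 0.985, -0.171], [-1.0, -0.0, 0.001]]
force: [-0.0, 0.7, -0.0]
width: -0.0
t 28.4 pos [ 463.69 -115.72   28.25] F tool xyz [ 0.22 -0.12 -0.34] sd [0.43 0.42 0.49] T [-0.002  0.012  0.033] [0.02  0.003 0.018]
nest xy of TCP [-36.49  -9.1 ]
```

Now approach to contact (≈ -26).

```bash
python3 -m jog '[[0,0,2,0],[0,0,2,0],[0,0,2,0],[0,0,2,0],[0,0,1,0],[0,0,0.5,0],[0,0,0.5,0],[0,0,0,0],[0,0,0,0]]'; python3 -c "
from h import *
meas(4)"
```

```text
clock: 29.3
tool_pos: [0.4735, -0.1174, 0.0282]
ee_rot: [[-0.0, 0.171, 0.985], [-0.0, 0.985, -0.171], [-1.0, -0.0, -0.0]]
force: [-0.1, 0.6, -0.5]
width: -0.0003
t 29.5 pos [ 473.56 -117.43   28.22] F tool xyz [ 0.   -0.22 -0.13] sd [0.29 0.47 0.75] T [-0.016  0.004  0.024] [0.014 0.03  0.04 ]
nest xy of TCP [-26.48  -9.09]
```

```bash
python3 -m jog '[[0,0,0.4,0],[0,0,0.3,0],[0,0,0,0]]'>/dev/null; python3 -c "
from h import *
meas(3)"; python3 -m jog '[[0,0,0.3,0],[0,0,0,0]]'>/dev/null; python3 -c "
from h import *
meas(3)";  python3 -m jog '[[0,0,0.3,0],[0,0,0,0]]'>/dev/null; python3 -c "
from h import *
meas(3)"; 
```

```text
t 29.95 pos [ 474.28 -117.55   28.2 ] F tool xyz [-0.33 -0.01  0.26] sd [0.5  0.31 0.36] T [ 0.016 -0.003 -0.012] [0.011 0.008 0.033]
nest xy of TCP [-25.74  -9.09]
t 30.3 pos [ 474.55 -117.6    28.21] F tool xyz [ 0.39  0.3  -0.16] sd [0.2  0.22 0.52] T [-0.006 -0.003  0.001] [0.012 0.013 0.042]
nest xy of TCP [-25.47  -9.09]
t 30.65 pos [ 474.68 -117.63   28.13] F tool xyz [-0.41 -0.   -0.79] sd [0.28 0.63 0.37] T [-0.006  0.244 -0.008] [0.028 0.026 0.015]
nest xy of TCP [-25.34  -9.1 ]
```

```bash
python3 -m jog '[[0,0,0.25,0],[0,0,0,0]]'>/dev/null; python3 -c "
from h import *
meas(3)"; python3 -m jog '[[0,0,0.25,0],[0,0,0,0]]'>/dev/null; python3 -c "
from h import *
meas(3)";  python3 -m jog '[[0,0,0.25,0],[0,0,0,0]]'>/dev/null; python3 -c "
from h import *
meas(3)"; 
```

```text
t 31.0 pos [ 474.93 -117.59   28.11] F tool xyz [-0.79  0.04 -1.86] sd [0.29 0.14 0.35] T [-0.002  0.345  0.109] [0.012 0.014 0.017]
nest xy of TCP [-25.1   -9.02]
t 31.35 pos [ 475.05 -117.62   28.1 ] F tool xyz [-0.95  0.84 -3.31] sd [0.35 0.46 0.55] T [0.017 0.683 0.136] [0.044 0.006 0.018]
nest xy of TCP [-24.97  -9.03]
t 31.7 pos [ 475.18 -117.66   28.08] F tool xyz [-1.83  1.14 -5.15] sd [0.34 0.43 0.38] T [-0.034  1.07   0.162] [0.014 0.023 0.02 ]
nest xy of TCP [-24.84  -9.04]
```

```bash
python3 -m jog '[[0,0.2,0,0],[0,0,0,0]]'>/dev/null; python3 -c "
from h import *
meas(3)"; python3 -m jog '[[0,0.15,0,0],[0,0,0,0]]'>/dev/null; python3 -c "
from h import *
meas(3)"
```

```text
t 32.05 pos [ 475.2  -117.59   28.07] F tool xyz [-1.77  0.42 -5.21] sd [0.25 0.21 0.26] T [-0.006  0.997  0.057] [0.028 0.009 0.029]
nest xy of TCP [-24.83  -8.97]
t 32.4 pos [ 475.22 -117.57   28.1 ] F tool xyz [-1.62 -0.33 -5.21] sd [0.47 0.18 0.31] T [ 0.014  1.03  -0.043] [0.03  0.017 0.028]
nest xy of TCP [-24.82  -8.94]
```

```bash
python3 -m jog '[[0,0,0.25,0],[0,0,0,0]]'>/dev/null; python3 -c "
from h import *
meas(3)"; python3 -m jog '[[0,0.03,0.25,0],[0,0,0,0]]'>/dev/null; python3 -c "
from h import *
meas(4)"
```

```text
t 32.75 pos [ 475.22 -117.57   28.06] F tool xyz [-2.29 -0.31 -5.66] sd [0.64 0.22 0.47] T [-0.012  1.174 -0.047] [0.011 0.01  0.012]
nest xy of TCP [-24.81  -8.94]
t 33.15 pos [ 475.29 -117.54   28.  ] F tool xyz [-2.8  -0.13 -6.13] sd [0.26 0.69 0.48] T [-0.034  1.282 -0.052] [0.031 0.015 0.034]
nest xy of TCP [-24.75  -8.91]
```

```bash
python3 -m jog '[[0,0,0.3,0],[0,0,0,0]]'>/dev/null; python3 -c "
from h import *
meas(3)"; python3 -m jog '[[0,0,0.3,0],[0,0,0,0]]'>/dev/null; python3 -c "
from h import *
meas(4)"
```

```text
t 33.5 pos [ 475.3  -117.55   27.94] F tool xyz [-3.01 -0.38 -6.91] sd [0.14 0.67 0.58] T [-0.007  1.433 -0.042] [0.03  0.025 0.005]
nest xy of TCP [-24.74  -8.91]
t 33.9 pos [ 475.35 -117.56   27.84] F tool xyz [-3.53 -0.17 -7.28] sd [0.15 0.39 0.65] T [-0.003  1.545 -0.028] [0.026 0.031 0.023]
nest xy of TCP [-24.69  -8.92]
```

```bash
python3 -m jog '[[-0.3,0,0.2,0],[0,0,0,0]]'>/dev/null; python3 -c "
from h import *
meas(3)"; python3 -m jog '[[-0.2,0,0.3,0],[0,0,0,0]]'>/dev/null; python3 -c "
from h import *
meas(4)"
```

```text
t 34.25 pos [ 475.35 -117.55   27.91] F tool xyz [-1.95 -0.24 -7.27] sd [0.38 0.16 0.56] T [ 0.     1.523 -0.036] [0.012 0.029 0.019]
nest xy of TCP [-24.69  -8.91]
t 34.65 pos [ 475.39 -117.53   27.94] F tool xyz [-1.53  0.1  -8.19] sd [0.11 0.28 0.31] T [ 0.027  1.62  -0.028] [0.026 0.025 0.011]
nest xy of TCP [-24.66  -8.88]
```

```bash
python3 -m jog '[[-0.1,0,0.3,0],[0,0,0,0]]'>/dev/null; python3 -c "
from h import *
meas(3)"; python3 -m jog '[[-0.1,0,0.3,0],[0,0,0,0]]'>/dev/null; python3 -c "
from h import *
meas(4)"; python3 -m jog '[[-0.1,0,0.2,0],[0,0,0,0]]'>/dev/null; python3 -c "
from h import *
meas(6)"
```

```text
t 35.0 pos [ 475.4  -117.53   27.95] F tool xyz [-1.4  -0.5  -8.61] sd [0.59 0.12 0.81] T [ 1.000e-03  1.737e+00 -2.000e-02] [0.012 0.015 0.01 ]
nest xy of TCP [-24.64  -8.88]
t 35.4 pos [ 475.46 -117.54   27.95] F tool xyz [-1.06 -0.45 -9.12] sd [0.71 0.3  0.17] T [ 0.009  1.855 -0.043] [0.025 0.025 0.024]
nest xy of TCP [-24.59  -8.87]
t 35.9 pos [ 475.5  -117.52   27.99] F tool xyz [-1.54 -0.21 -9.87] sd [0.58 0.53 0.59] T [-0.003  1.924 -0.049] [0.022 0.05  0.027]
nest xy of TCP [-24.55  -8.85]
```

```bash
python3 -m jog '[[0,0.1,0,0],[0,0.1,0,0],[0,0,0,0]]'>/dev/null; python3 -c "
from h import *
meas(7)"; python3 -m jog '[[0,-0.12,0,0],[0,-0.12,0,0],[0,-0.12,0,0],[0,0,0,0]]'>/dev/null; python3 -c "
from h import *
meas(7)"; python3 -m jog '[[0,-0.12,0,0],[0,-0.12,0,0],[0,0,0,0]]'>/dev/null; python3 -c "
from h import *
meas(7)"
```

```text
t 36.55 pos [ 475.49 -117.48   27.95] F tool xyz [-1.56 -1.15 -8.95] sd [0.4  0.36 0.32] T [ 0.008  1.925 -0.166] [0.009 0.016 0.021]
nest xy of TCP [-24.56  -8.82]
t 37.3 pos [ 475.48 -117.56   27.96] F tool xyz [-1.35  0.43 -9.74] sd [0.48 0.6  0.75] T [0.014 1.918 0.044] [0.024 0.026 0.016]
nest xy of TCP [-24.56  -8.9 ]
t 37.95 pos [ 475.45 -117.63   27.96] F tool xyz [-1.75  1.23 -8.99] sd [0.44 0.5  0.58] T [-0.005  1.944  0.219] [0.026 0.024 0.04 ]
nest xy of TCP [-24.58  -8.96]
```

```bash
python3 -m jog '[[0,0.13,0,0],[-0.1,0.12,0.3,0],[0,0,0,0]]'>/dev/null; python3 -c "
from h import *
meas(6)"; python3 -m jog '[[-0.1,0,0.3,0],[0,0,0,0]]'>/dev/null; python3 -c "
from h import *
meas(6)"
```

```text
t 38.55 pos [ 475.51 -117.56   27.97] F tool xyz [ -1.33  -0.26 -10.08] sd [0.58 0.35 0.4 ] T [-0.004  2.057  0.04 ] [0.025 0.024 0.041]
nest xy of TCP [-24.53  -8.89]
t 39.05 pos [ 475.53 -117.59   27.99] F tool xyz [ -2.01   0.11 -10.81] sd [0.24 0.45 0.22] T [0.032 2.165 0.024] [0.025 0.041 0.021]
nest xy of TCP [-24.51  -8.91]
```

```bash
python3 -m jog '[[0,0.12,0,0],[0,0,0,0]]'>/dev/null; python3 -c "
from h import *
meas(5)"; python3 -m jog '[[0,-0.12,0,0],[0,-0.12,0,0],[0,0,0,0]]'>/dev/null; python3 -c "
from h import *
meas(5)"; python3 -m jog '[[0,0.12,-0.4,0],[0,0,-0.4,0],[0,0,-0.5,0],[0,0,-0.7,0],[0,0,-2,0],[0,0,-6,0],[0,0,-6,0],[-20,0,0,0],[-30,0,0,0],[-35,0,5,0],[-25,0,20,0],[-3,3,30,0],[0,3,30,0],[0,3,30,0],[0,3,15,0],[0,0,0,0],[0,0,0,0]]'; python3 - <<'E'
from h import *
c=cam("wrist"); t=c["pixels"][:,:,::-1]; cv2.imwrite("pics/w11.png",t)
cv2.imwrite("pics/w11z.png",cv2.resize(t[45:175,225:385],None,fx=5,fy=5,interpolation=cv2.INTER_CUBIC))
E
```

```text
t 39.5 pos [ 475.53 -117.55   27.95] F tool xyz [ -1.5   -0.42 -10.58] sd [0.2  0.53 0.16] T [-0.009  2.186 -0.044] [0.028 0.033 0.019]
nest xy of TCP [-24.52  -8.88]
t 40.05 pos [ 475.51 -117.58   27.95] F tool xyz [ -1.6    0.43 -10.48] sd [0.36 0.4  0.52] T [1.000e-03 2.188e+00 1.470e-01] [0.025 0.023 0.03 ]
nest xy of TCP [-24.53  -8.91]
clock: 41.75
tool_pos: [0.5926, -0.1257, 0.1421]
ee_rot: [[-0.0, 0.171, 0.985], [-0.0, 0.985, -0.171], [-1.0, -0.0, -0.0]]
force: [-0.2, 0.3, -0.3]
width: 0.0001
```

View pics/w11z.png

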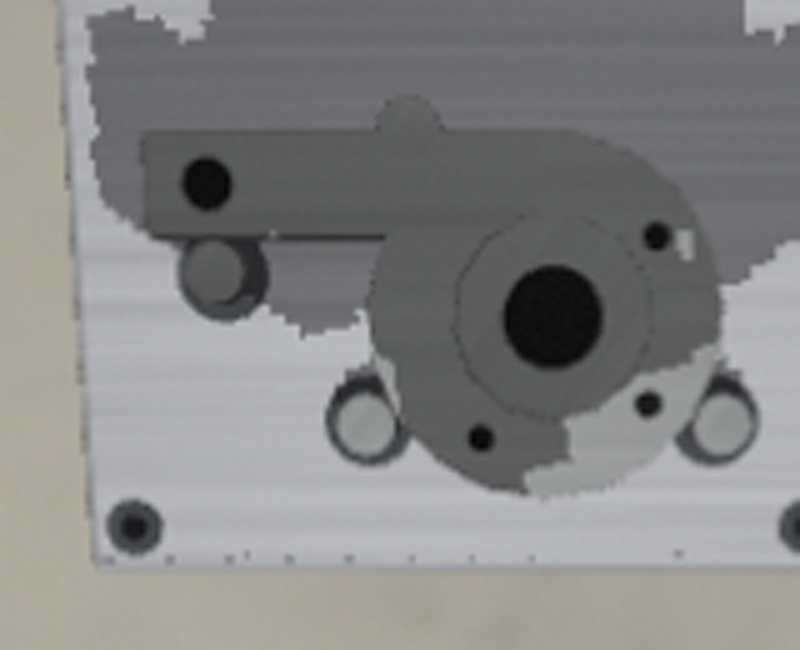

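```bash
python3 - <<'E'
from h import *
c=cam("wrist")
f=lambda x,y,k=5,ox=225,oy=45:(x/k+ox-.5+.5/k,y/k+oy-.5+.5/k)
P=[plane(c,f(*p),.024) for p in [(722,424),(364,424),(214,273)]]
th,tt,r=rigid(PINS,P); print("pins",np.degrees(th),tt,r*1e3)
th=np.radians(-9.85)
Rn=np.array([[np.cos(th),-np.sin(th)],[np.sin(th),np.cos(th)]])
b=plane(c,f(553,316),.054)[:2]; print("axis nest",Rn.T@(b-tt)*1e3)
e=plane(c,f(143,131),.026)-plane(c,f(375,131),.026); print("yaw",np.degrees(np.arctan2(e[1],e[0]))+90)
n=plane(c,f(409,94),.026)[:2]; print("nub nest",Rn.T@(n-tt)*1e3)
# line between rims of plate screws vs edge in image for yaw reference
for p in[(364,424),(722,424)]: print(np.linalg.norm(Rn.T@(plane(c,f(*p),.024)[:2]-b))*1e3)
t=capture('top')['pixels'][:,:,::-1]; cv2.imwrite('pics/t12.png',cv2.resize(t[150:290,180:480],None,fx=2.6,fy=2.6))
t=capture('scene')['pixels'][:,:,::-1]; cv2.imwrite('pics/s12.png',t)
E
```

```text
pins -9.845962724430718 [ 0.50119444 -0.11335079] [[-0.03491263  0.02707353]
 [-0.08096602 -0.19051746]
 [ 0.11587865  0.16344393]]
axis nest [17.91729684 12.08068159]
yaw -10.30190640673841
nub nest [-14.76071294  -8.81031066]
33.279207168667995
32.988937733909935
```

View pics/s12.png

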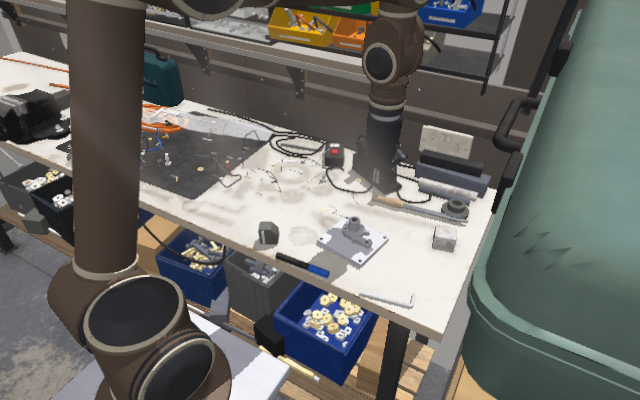

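```bash
python3 -c "
from rig import *
print(finish_job())"
```

```text
the job is handed in; nothing more can be done
None
```

I handed the job in at about 42 s. The flange is seated in the nest and released, but the pin loads could not be read directly, so the load sharing is inferred.

**What I did**
- **Pick and place:** I gripped the flange by its boss and set it down about 11 mm short of home, ear on the lone-pin side.
- **Nudging home:** I pushed the nub in 0.2–0.5 mm steps with shut fingertips. It hung off a pin twice; each time a sideways shift of about 0.3 mm freed it. After that it was stiff to small shifts either way.
- **Pressing:** I held about 10–11 N on the nub for well over half a second, leaning about 1 N to each side. Then I backed off and lifted clear.

**Last checks**
- **Position:** the wrist picture put the axis at (17.9, 12.1) mm in the nest frame, against (18, 12). The axis-to-rim-pin distances came out at 33.3 and 33.0 mm, against 33 nominal.
- **Clear of contact:** the wrist force read about zero at the end.
- **Yaw:** the ear edge measured about 0.45° off the nest. The limit is 2.9°, and this is close to what the picture can resolve.
- **Pin loads:** from the wrist force and geometry I estimate about 4 N on the ear pin and 6 N on each rim pin. Worst-case friction could bring the ear pin down to about 2.8 N, against the required 2.5 N.
- **Bystanders:** the arm stayed well clear of the bolt, foot and hex key. The foot and hex key look unmoved in the final scene picture; I did not measure any of the three again.

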